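# Fit the lamp to the optical bench and lock it

## Task

Slide the lamp's carrier onto the optical rail from the rail's open end, light facing the lens, and push it along until its front butts against the rail stop, keeping the clamp lever open all the while. Then fold the clamp lever shut against the carrier's side so that the lamp is locked there, still touching the stop. Leave the beaker, the clear block and the steel washer where they lie.

Things in the scene. Friction and masses are not known exactly. Their poses are not given: they have to be found in the camera images.
- rail: Optical rail: aluminium T-section track fixed flat on the bench, 440 mm long. Origin: on the bench under the middle of its OPEN end; +x along the rail to stop, lens, screen; z up. Neck 24 mm wide up to 6 mm height, flange 38 mm wide from 6 to 12 mm. The first 14 mm at the open end are bevelled in plan as a lead-in (tip: flange 28, neck 14 mm wide). Far end shut by an end plate.
- stop_face (a point): Rail stop: dark steel block, 20 mm long along the rail, 62 mm wide, 28 mm high, fixed on the rail at a spot that varies (face 150 to 230 mm from the open end). The point is the middle of its flat face towards the open end, 20 mm above the bench; axes as the rail's. A 16 mm thick black knob sticks 10 mm out of its -y side.
- lens: Lens on a 40 mm long carrier fixed on the rail: glass disc in a black ring, 54 mm wide, top 82 mm above the bench. Origin: on the bench under its middle, 330 to 345 mm from the rail's open end. Behind it, at 412 mm, a white screen 90 mm wide, top at 112 mm, is fixed too.
- lamp: The lamp's aluminium carrier, loose, 0.5 kg with lamp (varies). Origin: middle of its underside; +x the way the light leaves and the way it enters the rail. 90 mm along x, 62 wide, 28 high. An upside-down channel, its two jaws glide on the bench off and on the rail: inside 41 mm wide, 13.7 high; lips 4.8 mm high leave a 28 mm gap, so it wraps under the flange with 1.5 mm play a side.
- lamp_center (a point): Centre of the lamp's grey box housing on the carrier, 49 mm above the bench, 10 mm behind the carrier's middle; axes as the carrier's. Housing 70 mm along x, 44 mm across y, from 28 to 70 mm above the bench. Its flat rear face, 35 mm behind this point, is flush with the carrier's. A black barrel with a glass front points to +x, not beyond the carrier's front.
- carrier_nose (a point): Middle of the carrier's flat front face, 45 mm ahead of its origin, 20 mm above the bench; axes as the carrier's. This face meets the stop.
- lever (a joint): Clamp lever on the carrier's -y side, swinging level about an upright pin near the rear. 0 = shut, along the carrier's side, pointing forward (+x); 1.57 = straight out sideways (-y); limit 2.0. To shut it, its pad swings forward, then in. Stays where left (friction 0.03 N m, no spring or latch). Starts open, 1.3 to 1.8.
- lever_pivot (a point): The lever's upright pin, 15 mm above the bench, 36 mm behind and 38 mm to the -y side of the carrier's origin; axes as the carrier's. The steel lever arm is 7 mm thick, from 10 to 20 mm above the bench; two small ears hold the pin.
- lever_pad (a point): Centre of the steel pad at the lever's end, 57 mm from the pin: 22 mm long, 9 mm thick, from 7 to 29 mm above the bench. Its x axis points along the lever, away from the pin.
- beaker_center (a point): Bystander: glass beaker, 68 mm across, 90 mm high; the point is its centre, half-way up.
- block_center (a point): Bystander: clear acrylic block, 75 x 50 x 19 mm, lying flat; the point is its centre.
- washer_center (a point): Bystander: large steel washer, 60 mm across, 6 mm thick, lying flat; the point is its centre.
There are look-alikes about, which are no part of the job. What is shaped like the lamp but blue is not meant.

How it is judged:
By the outcome, as a careful person would: the job done as asked, in the order asked, and still so for the second after the job is handed in, with the robot touching nothing.
It also fails if it takes over 61 s, if anything falls off the work surface, if the arm or the gripper's body presses on something with over 40 N, if the wrist force passes 120 N, or if a joint passes its speed limit or range.

## Robot

A 7-joint arm with a two-finger parallel gripper is mounted at the origin on the work surface. World frame = base frame: x ahead of the robot, y to its left, z up, the work surface at z = 0. Lengths are in m, angles in rad, forces in N, time in s.
With the tool pointing down it reaches from about 0.4 to 0.85 m from the base axis. Payload 4.4 kg.
Tool frame: the origin (TCP) lies midway between the tips of the shut fingers; the grasp point (between the pads) lies robot.grip_point_offset behind it (robot.grip_point_offset is the distance from the TCP to the grasp point, in m); z points along the fingers, y is the line along which they close (so a half turn about z gives the same grasp; the last joint's range is limited). The gripper opens to 94 mm and grips with 3 to 60 N. Pads are 16 mm wide; open, the fingers measure 119 mm over their backs; the gripper's body (75 mm by 177 mm) begins 78 mm behind the grasp point.
Start: joints at [-1.402, 0.628, 0.038, 1.517, -0.027, 0.996, -0.02], TCP at [0.151, 0.632, 0.173] pointing down, gripper open.
Joint ranges: [-3.06, 3.06], [-0.37, 2.12], [-1.25, 1.32], [0.18, 2.47], [-1.1, 4.24], [0.23, 1.98], [-2.94, 2.94]. Speed limits (rad/s): [2.57, 2.57, 3.14, 3.14, 3.14, 3.14, 3.14].

## Interface

Orientations are given as [roll, pitch, yaw] about the fixed x, y, z axes, in that order (R = Rz(yaw) Ry(pitch) Rx(roll)).
In Python, from workcell import robot gives the robot as it stands.
- The arm moves only by the tool play_rows, never from a script. Its argument "series" is one flat list of numbers, 5 for each row, row after row: the shift along the tool's x, y, z in mm, then the turn about the tool's z in rad, then the finger opening in mm, from 0 to 94. In form: [tx, ty, tz, roll, hand, tx, ty, tz, roll, hand, ...]. A call has exactly 10 rows; each row is the pose to reach, as a shift and turn from the pose commanded when the call began, along the tool's axes at that moment; what a row does not reach only later rows make up. A row lasts 1/12 s, in which the tool goes at most 41.7 mm and 7.16 degrees, less where a joint would pass 70% of its speed; a pose out of reach is approached as far as the arm can. A call with a gripper value outside its range is refused whole. The fingers move at their own pace and stop on an object; "squeeze" is the grip in N (left out, the last holds). Time passes only in rows, so rows that repeat a pose let the fingers close, or fill a call up. It gives the time, the measured TCP pose, the force, the opening and the grip force at its end, in the units of the state.
- robot.get_state(): the state, without advancing time (a new reading comes with each control period).
- robot.get_image(name): name is "side" or "top"; returns (picture, depth): 480x640x3 uint8, red, green, blue; 480x640 float32, m along the optical axis (not along the pixel's ray), 0 where there is no reading.
- robot.camera_params(name): a dict with "fx", "fy", "cx", "cy" (pixels), "distortion" ([k1, k2, p1, p2, k3] as OpenCV has them; the pictures are not rectified), "R" (3x3) and "t" (3): a world point X has camera coordinates R X + t. Camera axes: x right, y down, z forward; pixel columns grow to the right and rows downward; lengths in m; the calibration is good to about 2 mm. A picture is of the moment at which its call begins. camera_params takes no time and is no camera call.
- robot.hand_in(): hands the job in; it is judged then, once.
The state is a dict: "t": time; "joint_positions": joint angles; "qd": joint speeds; "effort": joint torques, N m; "tool_pos": TCP position; "tool_rot": TCP orientation; "wrist_force": force on the tool from outside, world axes, zero at the start; "torque": the same for the moment, N m; "width": finger opening in m; "grasp_force": force on a finger pad.
Only numpy, scipy, OpenCV 4.12 (cv2) and the standard library are available. Lean on these libraries where they do the work, as an engineer would, in place of code of your own. Each camera call takes 0.05 s, during which the arm holds its last target. There are 200 camera calls.

## Working session

There is one attempt and no reset: what is moved stays moved. The work goes in short steps, Python scripts to look and compute and a tool call to move; the robot and the scene stay as the last step left them, time stands still between calls to the robot, and variables do not carry over. Pictures are saved under pics/ and viewed, at most 10 in all, crops included, and the job is handed in when it is done.

Besides the shell and the picture viewer there is one more tool, called after "Call:" by a JSON object that holds its "name" and its "arguments", one argument or row to a line. play_rows: Moves the arm, as the interface text tells. Its arguments: {"type":"object","properties":{"series":{"type":"array","items":{"type":"number"}},"squeeze":{"type":"number"}},"required":["series"]}

```bash
ls; mkdir -p pics; python3 - <<'E'
from workcell import robot
import cv2
s=robot.get_state();print({k:(s[k]) for k in('t','tool_pos','tool_rot','width','wrist_force')},robot.grip_point_offset)
for n in('top','side'):
    p,d=robot.get_image(n);cv2.imwrite(f'pics/{n}0.png',p[:,:,::-1])
    c=robot.camera_params(n);print(n,c)
E
```

```text
pics
{'t': 0.0, 'tool_pos': array([0.15102297, 0.63146871, 0.17236687]), 'tool_rot': array([-3.13972726e+00,  4.08418354e-05,  2.90681082e+00]), 'width': 0.09418489135444293, 'wrist_force': array([-0.12951513,  0.01534388, -0.1934409 ])} 0.0188
top {'fx': 453.20979534226404, 'fy': 453.20979534226404, 'cx': 325.29265737685574, 'cy': 233.33677792708423, 'distortion': array([-0.03394107,  0.        ,  0.        ,  0.        ,  0.        ]), 'R': array([[ 0.01825664, -0.99937233,  0.03035851],
       [-0.98382224, -0.02336814, -0.17761679],
       [ 0.17821473, -0.02662469, -0.98363135]]), 't': array([-0.02821406,  0.55812706,  0.83111742])}
side {'fx': 552.310914885722, 'fy': 552.310914885722, 'cx': 319.56983239777657, 'cy': 234.53893839037238, 'distortion': array([-0.12542894,  0.        ,  0.        ,  0.        ,  0.        ]), 'R': array([[ 0.83252304, -0.5539564 , -0.00613961],
       [-0.40763735, -0.60504483, -0.68392436],
       [ 0.37514954,  0.57188552, -0.72952709]]), 't': array([-0.48802991,  0.27108859,  1.19960317])}
```

View pics/top0.png

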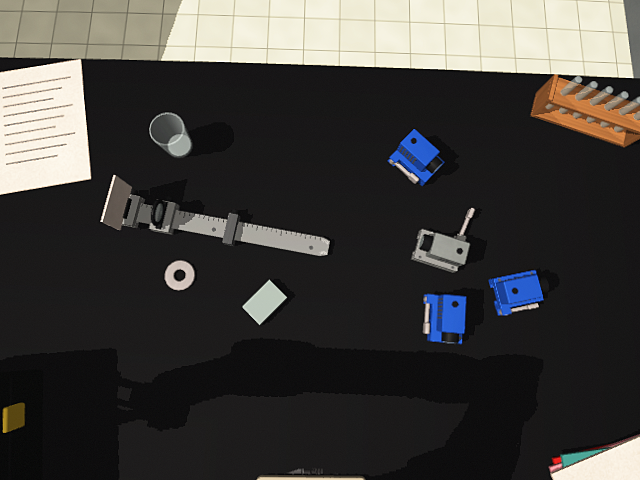

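View pics/side0.png

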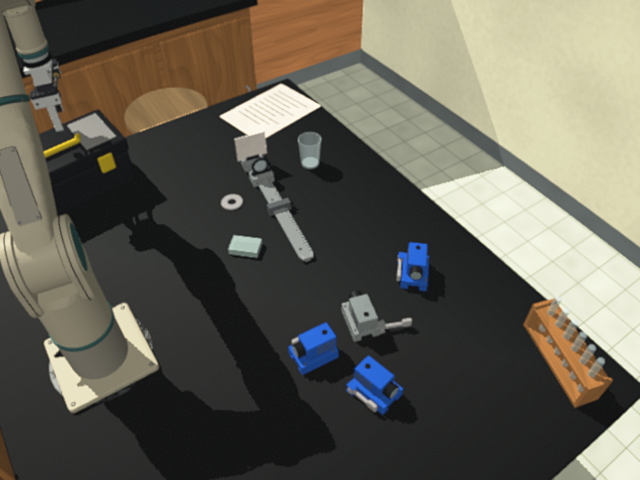

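The grey lamp is near (442,248) in the top view, with its barrel towards the left (the rail) and its lever up at (468,212). The rail's open end is near (328,247) and the stop near (231,229). I'll enlarge the top view.

```bash
cat > h.py <<'E'
import numpy as np, cv2
from workcell import robot
def cam(n):
    c=robot.camera_params(n);K=np.array([[c['fx'],0,c['cx']],[0,c['fy'],c['cy']],[0,0,1]])
    return K,np.array(c['distortion']),np.array(c['R']),np.array(c['t'])
def px2w(n,uv,z):
    "pixels -> world points on plane z"
    K,D,R,t=cam(n);uv=np.array(uv,float).reshape(-1,1,2)
    r=cv2.undistortPoints(uv,K,D)[:,0];r=np.c_[r,np.ones(len(r))]@R
    o=-R.T@t;return o+r*((np.array(z)-o[2])/r[:,2])[:,None]
def w2px(n,X):
    K,D,R,t=cam(n);return cv2.projectPoints(np.array(X,float).reshape(-1,1,3),cv2.Rodrigues(R)[0],t,K,D)[0][:,0]
def tool_R(s):
    from scipy.spatial.transform import Rotation as Ro
    return Ro.from_euler('xyz',s['tool_rot']).as_matrix()
E
python3 - <<'E'
import cv2,numpy as np
p=cv2.imread('pics/top0.png')
a=cv2.resize(p[190:290,400:500],(0,0),fx=6,fy=6,interpolation=cv2.INTER_CUBIC)
cv2.imwrite('pics/lampc.png',a)
b=cv2.resize(p[170:270,95:345],(0,0),fx=3.2,fy=3.2,interpolation=cv2.INTER_CUBIC)
cv2.imwrite('pics/railc.png',b)
E
```

```text
(no output)
```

View pics/lampc.png

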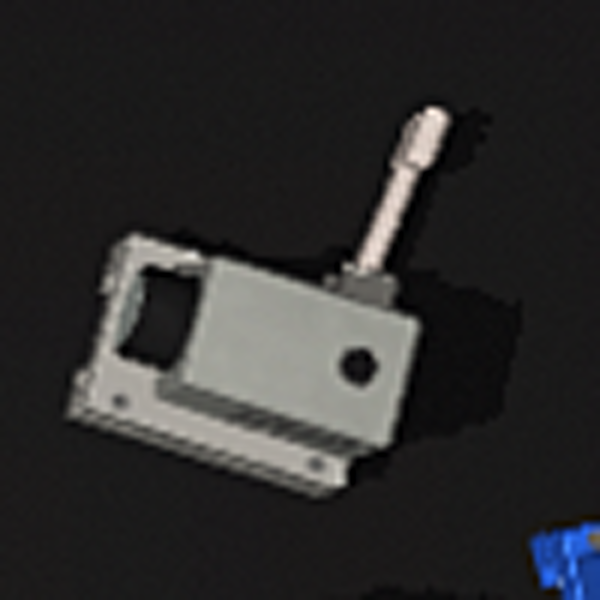

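View pics/railc.png

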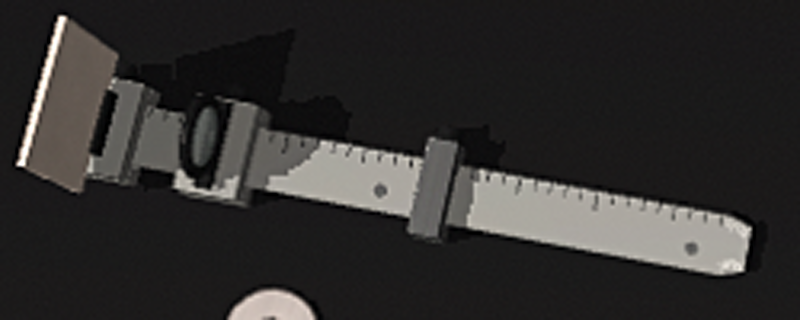

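The lamp crop (x6, offset 400,190) shows the housing top corners at (213,257), (420,320), (390,447) and (183,384), with the lever pad at (420,138). The rail crop (x3.2, offset 95,170) shows the tip near (745,248) and the stop's top face edge from (463,140) to (440,238).

```bash
cat >> h.py <<'E'
def lamp_fit(n,uv):
    "uv of housing top corners [front -y, rear -y, rear +y, front +y] -> origin xy, yaw"
    X=px2w(n,uv,[.07]*4)[:,:2]; m=np.array([[25,-22],[-45,-22],[-45,22],[25,22]])/1000.
    a=X-X.mean(0);b=m-m.mean(0)
    y=np.arctan2((b[:,0]*a[:,1]-b[:,1]*a[:,0]).sum(),(a*b).sum())
    R=np.array([[np.cos(y),-np.sin(y)],[np.sin(y),np.cos(y)]])
    o=X.mean(0)-R@m.mean(0);return o,y,(X-(o+b@R.T+R@m.mean(0)))*1000
E
python3 - <<'E'
from h import *
np.set_printoptions(precision=4,suppress=True)
uv=np.array([[213,257],[420,320],[390,447],[183,384]])/6+[400,190]-.4
o,y,r=lamp_fit('top',uv);print('lamp',o,y,'res mm',r.round(1))
# rail: edges
p=cv2.imread('pics/top0.png');g=cv2.cvtColor(p,cv2.COLOR_BGR2GRAY)
up=[];lo=[]
for u in range(250,318,2):
    c=np.where(g[215:270,u]>70)[0]+215
    up.append((u,c.min()-.5));lo.append((u,c.max()+.5))
U=px2w('top',up,[.012]*len(up))[:,:2];L=px2w('top',lo,[.012]*len(lo))[:,:2]
def line(P):
    vx,vy,x,yy=cv2.fitLine(P.astype(np.float32),cv2.DIST_HUBER,0,.001,.001).ravel();
    if vy<0:vx,vy=-vx,-vy
    return np.array([vx,vy]),np.array([x,yy])
du,cu=line(U);dl,cl=line(L);print('ang',np.arctan2(du[1],du[0]),np.arctan2(dl[1],dl[0]))
d=(du+dl);d/=np.linalg.norm(d);n=np.array([-d[1],d[0]])
print('width mm',(cu-cl)@n*1000)
mid=(cu@n+cl@n)/2
tip=px2w('top',np.array([[750,235],[742,268]])/3.2+[95,170]-.3,[.012]*2)[:,:2]
print('tip along',tip@d)
a=(tip@d).mean();O=mid*n+a*d;yr=np.arctan2(d[1],d[0]);print('rail O',O,'yaw',yr)
st=px2w('top',np.array([[463,142],[441,238]])/3.2+[95,170]-.3,[.028]*2)[:,:2]
print('stop along mm',(st@d-a)*1000,'lat',(st@n-mid)*1000)
for q,z in(((270,180),.012),((420,138),.029)):
    pass
pad=px2w('top',[np.array([420,138])/6+[400,190]-.4],[.029])[0,:2]
R=np.array([[np.cos(y),-np.sin(y)],[np.sin(y),np.cos(y)]]);v=R.T@(pad-o)-[-.036,-.038];print('pad rel pivot',v,'lever',-np.arctan2(v[1],v[0]))
s=robot.get_state();print('toolR',tool_R(s))
E
```

```text
lamp [ 0.5345 -0.245 ] 1.2987495987006816 res mm [[-0.6 -0. ]
 [-0.7  0.9]
 [ 0.7  0.3]
 [ 0.6 -1.2]]
ang 1.4060414 1.405491
width mm -39.04627
tip along [0.0644 0.0656]
rail O [ 0.5362 -0.0234] yaw 1.4057662
stop along mm [186.6836 186.9158] lat [-31.2877  30.607 ]
pad rel pivot [-0.006  -0.0546] lever 1.6806891437878693
toolR [[-0.9726  0.2327 -0.0004]
 [ 0.2327  0.9726 -0.0016]
 [-0.     -0.0017 -1.    ]]
```

```bash
cat >> h.py <<'E'
RY=1.4058; RO=np.array([.5362,-.0234]); STOP=.187
def rail(x,y=0):
    c,s=np.cos(RY),np.sin(RY);return RO+np.array([c*x-s*y,s*x+c*y])
def shift(s,p,yaw=None):
    "tool-axis shift mm and roll to reach world TCP p / yaw"
    v=tool_R(s).T@(np.array(p)-s['tool_pos'])*1000
    r=0 if yaw is None else (s['tool_rot'][2]-yaw+np.pi)%(2*np.pi)-np.pi
    print(np.round(v,1),round(r,3))
E
python3 - <<'E'
from h import *
s=robot.get_state()
c=np.array([.5345,-.245])-.01*np.array([np.cos(1.2987),np.sin(1.2987)])
print(c)
for p in([.45,.32,.17],[.53,-.02,.17],[*c,.14],[*c,.035]):shift(s,p,1.2987)
E
```

```text
[ 0.53181249 -0.2546321 ]
[-363.2 -233.4    2.9] 1.608
[-520.2 -545.5    3.4] 1.608
[-576.5 -773.2   33.8] 1.608
[-576.5 -773.   138.8] 1.608
```

Call:
{"name": "play_rows", "arguments": {
  "series": [-15,-10,0,0.05,94,-45,-29,0,0.13,94,-81,-52,1,0.24,90,-117,-75,1,0.35,80,-153,-98,1,0.46,70,-189,-121,2,0.57,70,-225,-145,2,0.68,70,-261,-168,2,0.79,70,-297,-191,3,0.9,70,-333,-214,3,1.0,70]
}}

```text
t: 0.93
tool_pos: [0.4198, 0.3513, 0.1701]
tool_rot: [-3.141, 0.0, 1.902]
wrist_force: [0.3, 0.8, -0.1]
width: 0.07
grasp_force: 0.0
```

```bash
python3 - <<'E'
from h import *
s=robot.get_state();print(s['t'],s['tool_pos'],s['tool_rot'],s['joint_positions'].round(2) if hasattr(s['joint_positions'],'round') else s['joint_positions'])
c=np.array([.5318,-.2546])
for p in([.53,-.02,.17],[*c,.14],[*c,.035]):shift(s,p,1.2987)
E
```

```text
0.9333 [0.4197693  0.35132277 0.17011804] [-3.14109663e+00  2.22771102e-05  1.90168640e+00] [-0.96  0.5   0.32  1.82 -0.2   0.86 -0.21]
[-3.87e+02 -1.64e+01  1.00e-01] 0.603
[-609.5  -90.9   30.2] 0.603
[-609.4  -90.8  135.2] 0.603
```

Call:
{"name": "play_rows", "arguments": {
  "series": [-20,0,0,0.06,70,-58,-2,0,0.13,70,-97,-4,0,0.2,70,-136,-6,0,0.28,70,-175,-8,0,0.35,70,-214,-9,0,0.43,70,-253,-11,0,0.5,70,-292,-13,0,0.56,70,-331,-15,0,0.6,70,-370,-17,0,0.6,70]
}}

```text
t: 1.77
tool_pos: [0.5247, -0.0031, 0.17]
tool_rot: [-3.141, -0.0, 1.306]
wrist_force: [0.6, 0.4, -0.3]
width: 0.0701
grasp_force: 0.0
```

```bash
python3 - <<'E'
from h import *
s=robot.get_state();print(s['joint_positions'])
c=np.array([.5318,-.2546])
for p in([*c,.14],[*c,.09],[*c,.035]):shift(s,p,1.2987)
E
```

```text
[-0.38321462  0.49510698  0.495715    1.87778417 -0.30726745  0.84504853
  0.00366256]
[-240.9   72.7   30. ] 0.007
[-240.9   72.8   80. ] 0.007
[-240.9   72.8  135. ] 0.007
```

Call:
{"name": "play_rows", "arguments": {
  "series": [-30,9,0,0,70,-65,20,0,0,70,-100,31,5,0.01,70,-135,42,10,0.01,70,-170,52,15,0.01,70,-205,62,20,0.01,70,-230,70,25,0.01,70,-241,73,30,0.01,70,-241,73,30,0.01,70,-241,73,30,0.01,70]
}}

```text
t: 2.6
tool_pos: [0.5322, -0.2519, 0.1396]
tool_rot: [-3.14, -0.002, 1.297]
wrist_force: [0.6, 1.5, -0.5]
width: 0.0698
grasp_force: 0.0
```

```bash
python3 - <<'E'
from h import *
s=robot.get_state();print(s['joint_positions'])
c=np.array([.5318,-.2546])
for p in([*c,.09],[*c,.035]):shift(s,p,1.2987)
t,_=robot.get_image('top');q,_=robot.get_image('side')
a=cv2.resize(t[150:350,340:600],(0,0),fx=2.2,fy=2.2);b=cv2.resize(q[230:430,240:460],(0,0),fx=2.2,fy=2.2)
cv2.imwrite('pics/hov.png',cv2.resize(np.hstack([a[:,:400],b[:,:400]]),(800,440))[:,:,::-1])
E
```

```text
[ 0.11181884  0.61934757  0.45434331  1.73697868 -0.34232438  0.86677233
  0.44378161]
[-2.7  0.5 49.6] -0.002
[ -2.8   0.6 104.6] -0.002
```

View pics/hov.png

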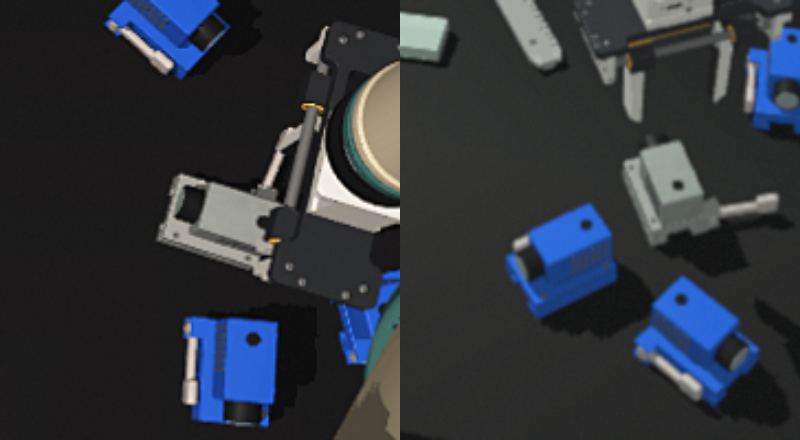

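The fingers hover over the lamp, aligned with its housing and clear of the blue ones. Next I descend and grip.

Call:
{"name": "play_rows", "arguments": {
  "series": [-1,0,12,0,70,-2,0,30,0,70,-3,0,48,0,70,-3,0,66,0,70,-3,0,82,0,70,-3,0,94,0,70,-3,0,101,0,70,-3,0,104,0,70,-3,0,104,0,70,-3,0,104,0,70]
}}

```text
t: 3.53
tool_pos: [0.5323, -0.2564, 0.0369]
tool_rot: [3.141, 0.0, 1.297]
wrist_force: [-0.1, 0.7, 0.3]
width: 0.07
grasp_force: 0.0
```

Call:
{"name": "play_rows", "arguments": {
  "series": [0,0,0,0,60,0,0,0,0,50,0,0,0,0,40,0,0,0,0,36,0,0,0,0,36,0,0,0,0,36,0,0,0,0,36,0,0,0,0,36,0,0,0,0,36,0,0,0,0,36],
  "squeeze": 12
}}

```text
t: 4.37
tool_pos: [0.5326, -0.2568, 0.0367]
tool_rot: [3.14, 0.0, 1.297]
wrist_force: [3.3, -1.0, 2.9]
width: 0.0436
grasp_force: 12.0
```

```bash
python3 - <<'E'
from h import *
s=robot.get_state();print(s['joint_positions'],s['tool_pos'],s['tool_rot'],s['wrist_force'],s['width'])
z=s['tool_pos'][2]
# lamp_center at TCP (approx 0); want lamp origin at rail x: tcp 10 mm behind
for x in(-.065,-.05,-.02):shift(s,[*rail(x-.01),z],RY)
E
```

```text
[ 0.17102057  0.75451089  0.37339063  1.8113606  -0.42342121  0.65350121
  0.51830913] [ 0.53258223 -0.25684478  0.03666217] [3.13990462e+00 3.42355824e-04 1.29685001e+00] [ 3.3221017  -1.01269218  2.93700272] 0.04357487484860113
[ 1.512e+02 -5.150e+01 -1.000e-01] -0.109
[ 1.661e+02 -5.310e+01 -1.000e-01] -0.109
[195.9 -56.4  -0.2] -0.109
```

Call:
{"name": "play_rows", "arguments": {
  "series": [6,-2,0,0,36,20,-7,0,-0.01,36,38,-13,0,-0.03,36,58,-20,0,-0.05,36,80,-27,0,-0.07,36,102,-35,0,-0.09,36,122,-42,0,-0.11,36,138,-47,0,-0.11,36,148,-50,0,-0.11,36,151,-51,0,-0.11,36]
}}

```text
t: 5.2
tool_pos: [0.5227, -0.0967, 0.0365]
tool_rot: [-3.141, 0.001, 1.408]
wrist_force: [-0.5, -6.3, 4.9]
width: 0.0433
grasp_force: 12.0
```

```bash
python3 - <<'E'
from h import *
s=robot.get_state()
z=s['tool_pos'][2]
for x in(-.065,-.035,-.02):shift(s,[*rail(x-.01),z],RY)
t,_=robot.get_image('top');q,_=robot.get_image('side')
a=cv2.resize(t[190:300,270:470],(400,220),interpolation=cv2.INTER_CUBIC);b=cv2.resize(q[170:370,240:440],(400,400),interpolation=cv2.INTER_CUBIC)
a=cv2.copyMakeBorder(a,0,180,0,0,0);cv2.imwrite('pics/pre.png',cv2.resize(np.hstack([a,b]),(800,400))[:,:,::-1])
E
```

```text
[-0.5  1.3 -0. ] 0.003
[29.5  1.4 -0. ] 0.003
[44.5  1.4 -0.1] 0.003
```

View pics/pre.png

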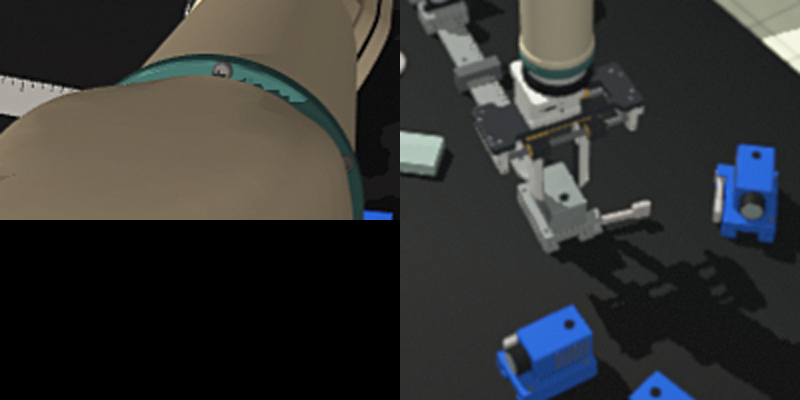

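The side view shows the lamp held and in line with the rail, with the lever open. Now I move it onto the lead-in.

Call:
{"name": "play_rows", "arguments": {
  "series": [2,1,0,0,36,6,1,0,0,36,10,1,0,0,36,14,1,0,0,36,18,1,0,0,36,22,1,0,0,36,26,1,0,0,36,30,1,0,0,36,34,1,0,0,36,36,1,0,0,36]
}}

```text
t: 6.13
tool_pos: [0.5293, -0.0643, 0.0365]
tool_rot: [-3.141, 0.003, 1.405]
wrist_force: [-0.0, -4.3, 3.8]
width: 0.0434
grasp_force: 12.0
```

Call:
{"name": "play_rows", "arguments": {
  "series": [2,0,0,0,36,5,0,0,0,36,8,0,0,0,36,11,0,0,0,36,14,0,0,0,36,17,0,0,0,36,20,0,0,0,36,23,0,0,0,36,25,0,0,0,36,25,0,0,0,36]
}}

```text
t: 6.97
tool_pos: [0.5333, -0.0396, 0.0365]
tool_rot: [-3.141, 0.003, 1.405]
wrist_force: [-0.3, -5.9, 6.0]
width: 0.0435
grasp_force: 12.0
```

```bash
cat > look.py <<'E'
from h import *
import sys
s=robot.get_state();z=s['tool_pos'][2];print(s['t'],s['wrist_force'],s['torque'])
d=np.array([np.cos(RY),np.sin(RY)]);r=s['tool_pos'][:2]-RO
print('tcp along,lat',r@d,r@[-d[1],d[0]],'yaw err',s['tool_rot'][2]-RY)
E
python3 look.py
```

```text
6.9667 [-0.27269501 -5.89870177  6.01479768] [-1.33970194  0.23051567  0.01250887]
tcp along,lat -0.016429862035251968 0.00016286015994664674 yaw err -0.0007652436194944823
```

Nose is about 39 mm onto the rail with almost no side force. Pushing on.

Call:
{"name": "play_rows", "arguments": {
  "series": [5,0,0,0,36,15,0,0,0,36,27,0,0,0,36,40,0,0,0,36,53,0,0,0,36,66,0,0,0,36,79,0,0,0,36,90,0,0,0,36,97,0,0,0,36,100,0,0,0,36]
}}

```text
t: 7.8
tool_pos: [0.55, 0.0592, 0.0365]
tool_rot: [-3.141, 0.003, 1.406]
wrist_force: [0.4, -6.8, 6.0]
width: 0.0432
grasp_force: 12.0
```

Call:
{"name": "play_rows", "arguments": {
  "series": [3,0,0,0,36,7,0,0,0,36,11,0,0,0,36,15,0,0,0,36,19,0,0,0,36,23,0,0,0,36,27,0,0,0,36,31,0,0,0,36,34,0,0,0,36,36,0,0,0,36]
}}

```text
t: 8.63
tool_pos: [0.5557, 0.0932, 0.0365]
tool_rot: [-3.141, 0.004, 1.405]
wrist_force: [0.1, -7.8, 6.9]
width: 0.0431
grasp_force: 12.0
```

```bash
python3 look.py
```

```text
8.6333 [ 0.10190889 -7.79428514  6.86573637] [-1.96221997  0.2905983  -0.00329845]
tcp along,lat 0.11821808048244775 -5.819199046919125e-05 yaw err -0.001254218127879847
```

Call:
{"name": "play_rows", "arguments": {
  "series": [1,0,0,0,36,3,0,0,0,36,5,0,0,0,36,7,0,0,0,36,8,0,0,0,36,9,0,0,0,36,10,0,0,0,36,11,0,0,0,36,12,0,0,0,36,13,0,0,0,36]
}}

```text
t: 9.47
tool_pos: [0.5577, 0.1055, 0.0365]
tool_rot: [-3.141, 0.004, 1.404]
wrist_force: [-0.5, -7.8, 8.0]
width: 0.0434
grasp_force: 12.0
```

Call:
{"name": "play_rows", "arguments": {
  "series": [0.5,0,0,0,36,1,0,0,0,36,1.5,0,0,0,36,2,0,0,0,36,2.5,0,0,0,36,3,0,0,0,36,3,0,0,0,36,3,0,0,0,36,3,0,0,0,36,3,0,0,0,36]
}}

```text
t: 10.3
tool_pos: [0.558, 0.1074, 0.0366]
tool_rot: [-3.14, 0.006, 1.404]
wrist_force: [-1.1, -9.3, 7.6]
width: 0.0436
grasp_force: 12.0
```

```bash
python3 look.py
```

```text
10.3 [-1.0836186 -9.2861595  7.5777225] [-2.35048794  0.43252081  0.00996764]
tcp along,lat 0.13256904354708976 -4.777762401426787e-05 yaw err -0.0022327041910032985
```

Call:
{"name": "play_rows", "arguments": {
  "series": [0.5,0,0,0,36,1,0,0,0,36,1.5,0,0,0,36,2,0,0,0,36,2.5,0,0,0,36,3,0,0,0,36,3,0,0,0,36,3,0,0,0,36,3,0,0,0,36,3,0,0,0,36]
}}

```text
t: 11.13
tool_pos: [0.5589, 0.1081, 0.0367]
tool_rot: [3.142, 0.008, 1.403]
wrist_force: [-2.0, -12.7, 9.5]
width: 0.0434
grasp_force: 12.0
```

```bash
python3 look.py
```

```text
11.1333 [ -2.01299417 -12.70647958   9.45258214] [-3.21004702  0.31538721  0.11179572]
tcp along,lat 0.1334693981374426 -0.0007896607824853268 yaw err -0.003233193117671229
```

Call:
{"name": "play_rows", "arguments": {
  "series": [2,0,0,0,45,1,0,0,0,55,0,0,0,0,65,0,0,0,0,70,0,0,-4,0,70,0,0,-15,0,70,0,0,-35,0,70,0,0,-60,0,70,0,0,-80,0,70,0,0,-90,0,70]
}}

```text
t: 11.97
tool_pos: [0.5612, 0.116, 0.1295]
tool_rot: [3.138, -0.002, 1.407]
wrist_force: [0.6, -0.0, 0.4]
width: 0.0702
grasp_force: 0.0
```

Call:
{"name": "play_rows", "arguments": {
  "series": [-10,0,0,0,60,-30,0,0,0,50,-50,15,0,0,40,-70,35,0,0,30,-85,55,0,0,20,-85,75,0,0,10,-85,95,0,0,0,-85,110,0,0,0,-85,120,0,0,0,-85,120,0,0,0],
  "squeeze": 10
}}

```text
t: 12.8
tool_pos: [0.6649, 0.0106, 0.1247]
tool_rot: [-3.141, 0.001, 1.406]
wrist_force: [0.2, 0.0, -0.6]
width: 0.0068
grasp_force: 0.0
```

```bash
python3 look.py; python3 - <<'E'
from h import *
t,_=robot.get_image('top');q,_=robot.get_image('side')
a=cv2.resize(t[180:280,190:350],(480,300),interpolation=cv2.INTER_CUBIC);b=cv2.resize(q[160:310,220:380],(320,300),interpolation=cv2.INTER_CUBIC)
cv2.imwrite('pics/on.png',np.hstack([a,b])[:,:,::-1]);cv2.imwrite('pics/qfull.png',q[:,:,::-1])
E
```

```text
12.8 [ 0.20252235  0.02004623 -0.6040591 ] [-0.04138545  0.085052   -0.028595  ]
tcp along,lat 0.05469705352714187 -0.12139561251796997 yaw err -4.4423860204201304e-05
```

View pics/on.png

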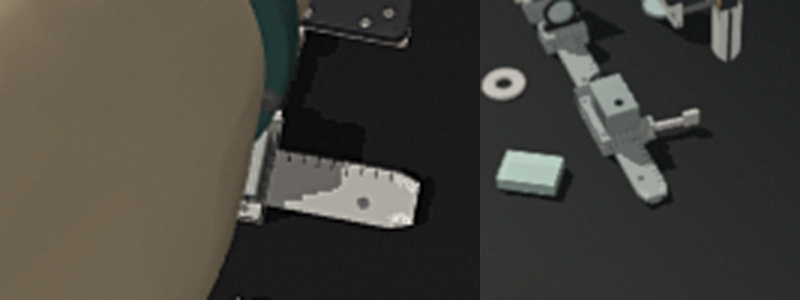

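The lamp sits on the rail up at the stop, with the lever open and its pad at about (325,218) in the side picture. Next I plan the lever sweep.

```bash
cat > lev.py <<'E'
from h import *
s=robot.get_state()
pad=px2w('side',[[325,217.5]],[.029])[0,:2]
d=np.array([np.cos(RY),np.sin(RY)]);n=np.array([-d[1],d[0]])
L=np.array([(pad-RO)@d-.142,(pad-RO)@n]);v=L-[-.036,-.038];print('pad lamp',L,'len',np.hypot(*v),'lever',-np.arctan2(v[1],v[0]))
def P(th,g=0):
    u=np.array([np.cos(th),-np.sin(th)]);nn=np.array([-np.sin(th),-np.cos(th)])
    h=.008*abs(np.sin(th))+.0125*abs(np.cos(th))+.0045+g
    return rail(*(np.array([.142-.036,-.038])+.057*u+nn*h))
print('approach');shift(s,[*P(1.75,.012),.1247],RY);shift(s,[*P(1.75,.012),.013],RY)
for th in(1.6,1.4,1.2,1.,.8,.6,.4,.2,0.):print(th,end=' ');shift(s,[*P(th),.013],RY)
E
python3 lev.py
```

```text
pad lamp [-0.0453183  -0.09069411] len 0.053511677293087305 lever 1.7458245000872004
approach
[ 14.4 -29.9   0.4] 0.0
[ 14.5 -29.6 112.1] 0.0
1.6 [ 36.3 -24.3 112.1] 0.0
1.4 [ 46.2 -22.3 112.1] 0.0
1.2 [ 56.1 -21.8 112. ] 0.0
1.0 [ 66.5 -23.2 112. ] 0.0
0.8 [ 76.9 -26.8 112. ] 0.0
0.6 [ 86.9 -32.7 112.1] 0.0
0.4 [ 95.9 -41.1 112.1] 0.0
0.2 [103.  -51.6 112.1] 0.0
0.0 [107.8 -63.9 112.1] 0.0
```

Call:
{"name": "play_rows", "arguments": {
  "series": [4,-12,5,0,0,9,-26,20,0,0,9,-29,40,0,0,9,-29,58,0,0,9,-29,76,0,0,9,-29,92,0,0,9,-29,104,0,0,9,-29,110,0,0,9,-29,112,0,0,9,-29,112,0,0]
}}

```text
t: 13.73
tool_pos: [0.6368, 0.0257, 0.0142]
tool_rot: [-3.141, 0.0, 1.407]
wrist_force: [-0.4, 0.3, 0.1]
width: 0.0004
grasp_force: 0.0
```

```bash
python3 lev.py; python3 - <<'E'
from h import *
q,_=robot.get_image('side')
cv2.imwrite('pics/low.png',cv2.resize(q[160:310,220:400],(720,600),interpolation=cv2.INTER_CUBIC)[:,:,::-1])
E
```

```text
pad lamp [-0.0453183  -0.09069411] len 0.053511677293087305 lever 1.7458245000872004
approach
[   4.7   -1.9 -110.5] 0.001
[ 4.7 -1.8  1.2] 0.001
1.6 [26.5  3.5  1.2] 0.001
1.4 [36.4  5.5  1.2] 0.001
1.2 [46.3  6.   1.2] 0.001
1.0 [56.7  4.6  1.2] 0.001
0.8 [67.1  1.   1.2] 0.001
0.6 [77.2 -4.9  1.2] 0.001
0.4 [ 86.1 -13.3   1.2] 0.001
0.2 [ 93.3 -23.8   1.2] 0.001
0.0 [ 98.1 -36.1   1.2] 0.001
```

View pics/low.png

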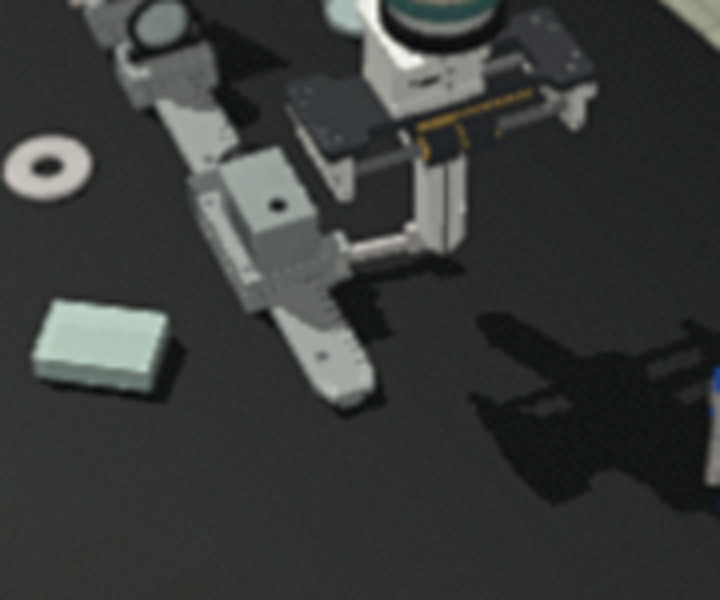

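The closed fingers stand on the trailing side of the lever pad at about (440,225) in the crop. Now I sweep it shut.

Call:
{"name": "play_rows", "arguments": {
  "series": [5,0,0,0,0,11,1,0,0,0,18,2,0,0,0,26,4,0,0,0,31,5,0,0,0,36,5,0,0,0,41,6,0,0,0,46,6,0,0,0,51,6,0,0,0,57,5,0,0,0]
}}

```text
t: 14.62
tool_pos: [0.6515, 0.0813, 0.0143]
tool_rot: [3.141, 0.0, 1.406]
wrist_force: [0.2, -0.5, -0.1]
width: 0.0001
grasp_force: 0.0
```

```bash
python3 look.py;python3 lev.py|tail -6
```

```text
14.6167 [ 0.16666235 -0.53898303 -0.10372193] [-0.01249657  0.0967856  -0.01727655]
tcp along,lat 0.12220061418033591 -0.0965205608798435 yaw err 0.00048479637900133987
1.0 [-0.5 -0.8  1.3] 0.0
0.8 [ 9.9 -4.4  1.3] 0.0
0.6 [ 19.9 -10.4   1.3] 0.0
0.4 [ 28.9 -18.7   1.3] 0.0
0.2 [ 36.  -29.2   1.3] 0.0
0.0 [ 40.8 -41.5   1.2] 0.0
```

Call:
{"name": "play_rows", "arguments": {
  "series": [5,-2,0,0,0,10,-4,0,0,0,15,-7,0,0,0,20,-10,0,0,0,24,-14,0,0,0,28,-18,0,0,0,32,-23,0,0,0,35,-28,0,0,0,37,-32,0,0,0,38,-35,0,0,0]
}}

```text
t: 15.45
tool_pos: [0.6223, 0.125, 0.0143]
tool_rot: [-3.141, -0.0, 1.407]
wrist_force: [0.8, 0.4, 0.6]
width: 0.0003
grasp_force: 0.0
```

Call:
{"name": "play_rows", "arguments": {
  "series": [0.5,-1,0,0,0,1,-2,0,0,0,1,-3,0,0,0,1,-4,0,0,0,1,-5,0,0,0,1,-6,0,0,0,1,-7,0,0,0,1,-8,0,0,0,1,-8,0,0,0,1,-8,0,0,0]
}}

```text
t: 16.28
tool_pos: [0.6153, 0.1268, 0.0143]
tool_rot: [-3.142, -0.0, 1.407]
wrist_force: [-0.2, 0.1, 0.1]
width: 0.0005
grasp_force: 0.0
```

```bash
python3 look.py;python3 lev.py|tail -1
```

```text
16.2833 [-0.22997553  0.0955059   0.06165774] [-0.11437014  0.1638099  -0.03546214]
tcp along,lat 0.1611108027926871 -0.05332650477658008 yaw err 0.0010114180994700295
0.0 [1.9 1.7 1.3] 0.001
```

Call:
{"name": "play_rows", "arguments": {
  "series": [0,-1,0,0,0,0,-2,0,0,0,0,-3,0,0,0,0,-3.5,0,0,0,0,-4,0,0,0,0,-4.5,0,0,0,0,-5,0,0,0,0,-5,0,0,0,0,-5,0,0,0,0,-5,0,0,0]
}}

```text
t: 17.12
tool_pos: [0.6104, 0.1275, 0.0143]
tool_rot: [3.142, 0.0, 1.407]
wrist_force: [0.6, 0.4, -0.3]
width: 0.0004
grasp_force: 0.0
```

```bash
python3 look.py; python3 - <<'E'
from h import *
q,_=robot.get_image('side')
cv2.imwrite('pics/shut.png',cv2.resize(q[160:260,230:350],(720,600),interpolation=cv2.INTER_CUBIC)[:,:,::-1])
E
```

```text
17.1167 [ 0.55637808  0.38479374 -0.29550192] [-0.08066745  0.08505173 -0.01666453]
tcp along,lat 0.16105586172867245 -0.048420447847458754 yaw err 0.0009154009357190684
```

View pics/shut.png

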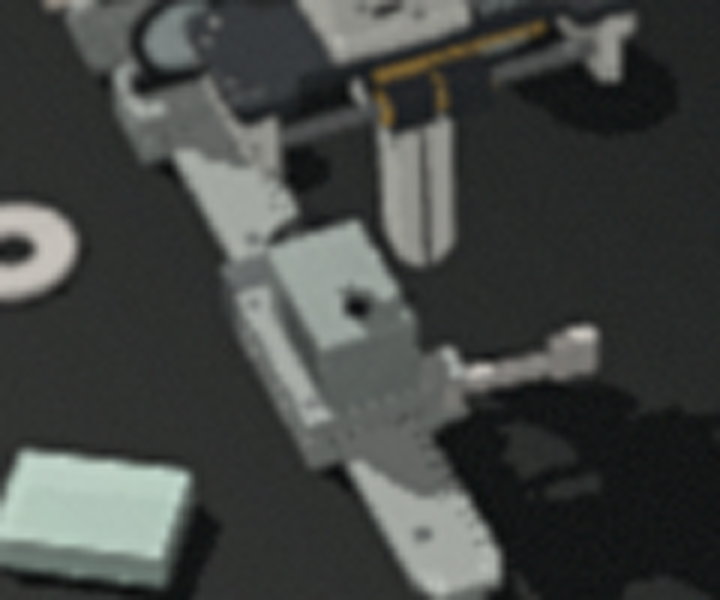

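The lever is still open, with its pad at about (580,345) in the crop, and the fingers stand at (425,262). So they missed it. I'll check the geometry.

```bash
python3 - <<'E'
from h import *
d=np.array([np.cos(RY),np.sin(RY)]);n=np.array([-d[1],d[0]])
def rl(X):return np.round(1000*np.array([(X[:2]-RO)@d,(X[:2]-RO)@n]),1)
f=lambda u,v:[u/6+229.6,v/6+159.6]
for nm,uv,z in(('pad top c',(580,338),.029),('pad end hi',(598,330),.029),('pivot',(452,360),.02),('fingertip',(425,265),.0143),('housing rear -y',(412,312),.07),('rear +y',(318,352),.07),('front -y',(362,222),.07),('front +y',(270,252),.07),('stop +y rear top',(238,288),.028)):
    print(nm,rl(px2w('side',[f(*uv)],[z])[0]))
q=lambda u,v:[u/4+219.6,v/4+159.6]
print('old tip',rl(px2w('side',[q(440,250)],[.0142])[0]),'old pad visible',rl(px2w('side',[q(408,236)],[.029])[0]))
# depth points around the pad
p,dep=robot.get_image('side');K,D,R,t=cam('side')
for u,v in((326,217),(323,219),(318,221),(311,222)):
    r=cv2.undistortPoints(np.array([[[u,v]]],float),K,D)[0,0];X=R.T@(np.array([*r,1])*dep[v,u]-t);print(u,v,rl(X),X[2].round(3))
E
```

```text
pad top c [100.6 -96.2]
pad end hi [ 101.8 -105.4]
pivot [119.7 -42.9]
fingertip [186.1 -57.8]
housing rear -y [107.2 -20.4]
rear +y [101.5  24.8]
front -y [168.2 -22.2]
front +y [167.1  21.3]
stop +y rear top [193.9  29.3]
old tip [  89.4 -100.8] old pad visible [ 96.7 -80.9]
326 217 [100.1 -95.2] 0.026
323 219 [ 97.8 -85.4] 0.025
318 221 [103.3 -73.4] 0.017
311 222 [104.  -53.6] 0.021
```

```bash
python3 - <<'E'
from h import *
d=np.array([np.cos(RY),np.sin(RY)]);n=np.array([-d[1],d[0]])
p,dep=robot.get_image('side');K,D,R,t=cam('side');s=robot.get_state();print(s['tool_pos'],'proj TCP',w2px('side',[s['tool_pos']]))
for u,v in((298,190),(298,196),(299,200),(300,202),(303,200),(303,190),(300,204),(300,207)):
    r=cv2.undistortPoints(np.array([[[u,v]]],float),K,D)[0,0];X=R.T@(np.array([*r,1])*dep[v,u]-t);print(u,v,X.round(3),np.round(1000*np.array([(X[:2]-RO)@d,(X[:2]-RO)@n]),1))
E
```

```text
[0.6104004  0.12755745 0.01428688] proj TCP [[300.8323167  210.58964319]]
298 190 [0.602 0.123 0.097] [155.7 -40.9]
298 196 [0.602 0.124 0.075] [156.6 -40.5]
299 200 [0.602 0.121 0.063] [152.8 -41.3]
300 202 [0.605 0.121 0.054] [153.7 -44.2]
303 200 [0.614 0.12  0.058] [153.8 -53. ]
303 190 [0.617 0.122 0.09 ] [157.1 -55.3]
300 204 [0.629 0.162 0.002] [198. -61.]
300 207 [ 0.624  0.154 -0.001] [189.8 -57.5]
```

Depth puts the fingertips about 30 mm higher than the TCP reading, so they passed over the lever. I'll go back the same way, then lower further.

Call:
{"name": "play_rows", "arguments": {
  "series": [0,10,0,0,0,0,30,0,0,0,-10,47,0,0,0,-30,47,0,0,0,-55,47,0,0,0,-78,47,0,0,0,-90,47,0,0,0,-92,47,4,0,0,-92,47,10,0,0,-92,47,16,0,0]
}}

```text
t: 18.1
tool_pos: [0.6419, 0.0313, -0.0024]
tool_rot: [-3.141, -0.002, 1.408]
wrist_force: [-0.2, -0.1, -0.6]
width: 0.0004
grasp_force: 0.0
```

```bash
python3 look.py; cat > tip.py <<'E'
from h import *
d=np.array([np.cos(RY),np.sin(RY)]);n=np.array([-d[1],d[0]])
p,dep=robot.get_image('side');K,D,R,t=cam('side');s=robot.get_state()
T=s['tool_pos'];V,U=np.mgrid[150:300,230:380];uv=np.c_[U.ravel(),V.ravel()].astype(float)
r=cv2.undistortPoints(uv[:,None],K,D)[:,0];X=(np.c_[r,np.ones(len(r))]*dep[V,U].ravel()[:,None]-t)@R
m=(np.hypot(*(X[:,:2]-T[:2]).T)<.018)&(X[:,2]>.008)&(X[:,2]<.1)
Y=X[m];print('T',T,'n',m.sum(),'zmin pct',np.percentile(Y[:,2],[0,2,5,10,50]))
Q=(Y[:,:2]-T[:2]);print('rel along',np.percentile(Q@d,[2,98]),'rel lat',np.percentile(Q@n,[2,98]))
E
python3 tip.py
```

```text
18.1 [-0.2447309  -0.10577276 -0.55034069] [-0.09558429  0.04507493 -0.01898442]
tcp along,lat 0.07136638594365158 -0.09530548316708069 yaw err 0.0025423474620225317
T [ 0.64077568  0.03183201 -0.00382176] n 217 zmin pct [0.02938721 0.03418447 0.0375898  0.04222187 0.06890566]
rel along [-0.01057211  0.0116635 ] rel lat [-0.01130634  0.01398596]
```

Call:
{"name": "play_rows", "arguments": {
  "series": [0,0,2,0,0,0,0,4,0,0,0,0,6,0,0,0,0,8,0,0,0,0,10,0,0,0,0,12,0,0,0,0,14,0,0,0,0,14,0,0,0,0,14,0,0,0,0,14,0,0]
}}

```text
t: 18.98
tool_pos: [0.6418, 0.0291, -0.0157]
tool_rot: [3.142, -0.0, 1.407]
wrist_force: [0.1, 0.5, 0.2]
width: 0.0001
grasp_force: 0.0
```

```bash
python3 look.py;python3 tip.py; sed -i 's/\.142/.144/g;s/,\.013\]/,s["tool_pos"][2]]/g' lev.py; python3 lev.py
```

```text
18.9833 [0.10377257 0.46294599 0.16743954] [-0.05853304  0.09470561 -0.01683735]
tcp along,lat 0.0690818419645645 -0.09551661457718537 yaw err 0.0008601494793860631
T [ 0.64182794  0.02904657 -0.01561468] n 229 zmin pct [0.0153154  0.02169298 0.02654161 0.02957874 0.05910141]
rel along [-0.01091525  0.0088634 ] rel lat [-0.01051588  0.01538204]
pad lamp [-0.0473183  -0.09069411] len 0.05389594436404447 lever 1.782374222871268
approach
[   2.6   -6.2 -140.3] 0.001
[ 2.6 -6.2 -0. ] 0.001
1.6 [24.4 -1.   0. ] 0.001
1.4 [34.3  1.1  0. ] 0.001
1.2 [44.2  1.6  0. ] 0.001
1.0 [54.6  0.2  0. ] 0.001
0.8 [65.  -3.4  0. ] 0.001
0.6 [75.1 -9.4  0. ] 0.001
0.4 [ 84.  -17.7   0. ] 0.001
0.2 [ 91.2 -28.2  -0. ] 0.001
0.0 [ 96.  -40.5  -0. ] 0.001
```

Call:
{"name": "play_rows", "arguments": {
  "series": [5,-3,0,0,0,11,-4,0,0,0,17,-4,0,0,0,22,-3,0,0,0,27,-2,0,0,0,32,-1,0,0,0,37,0,0,0,0,42,0,0,0,0,46,0,0,0,0,50,0,0,0,0]
}}

```text
t: 19.87
tool_pos: [0.6501, 0.0788, -0.0157]
tool_rot: [3.141, 0.0, 1.407]
wrist_force: [0.5, -2.2, 0.1]
width: 0.0008
grasp_force: 0.3
```

```bash
python3 look.py; python3 lev.py|tail -6; python3 - <<'E'
from h import *
q,_=robot.get_image('side')
cv2.imwrite('pics/sw.png',cv2.resize(q[160:260,230:350],(600,500),interpolation=cv2.INTER_CUBIC)[:,:,::-1])
E
```

```text
19.8667 [ 0.46096428 -2.18856908  0.08353082] [-0.27041797  0.11484803 -0.02541169]
tcp along,lat 0.11950809181548615 -0.09553424938780926 yaw err 0.0010133429371472769
1.0 [ 4.2  0.2 -0. ] 0.001
0.8 [14.6 -3.4 -0. ] 0.001
0.6 [24.6 -9.4 -0. ] 0.001
0.4 [ 33.6 -17.7  -0. ] 0.001
0.2 [ 40.7 -28.2  -0. ] 0.001
0.0 [ 45.5 -40.5  -0. ] 0.001
```

View pics/sw.png

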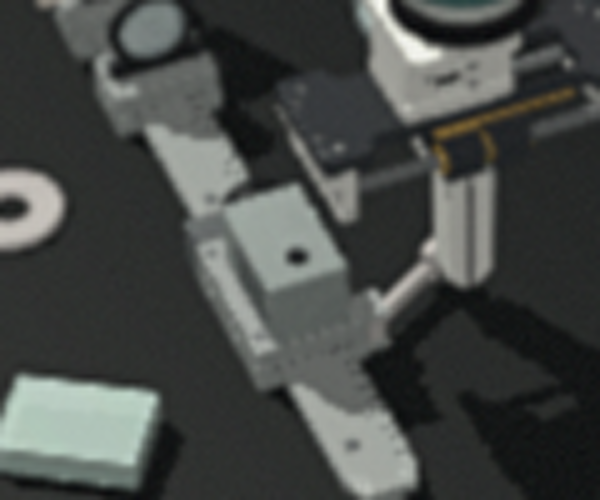

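The lever now swings with the fingers and is about half shut. Before the fingers go further in, I'll measure how low the gripper's hanging part at (345,215) reaches relative to the housing.

```bash
python3 - <<'E'
from h import *
p,dep=robot.get_image('side');K,D,R,t=cam('side')
d=np.array([np.cos(RY),np.sin(RY)]);n=np.array([-d[1],d[0]])
for a,b in((345,212),(345,205),(340,195),(335,180),(320,140),(290,105),(380,130),(265,200),(330,240),(455,155),(410,180),(465,270),(465,278)):
    u,v=int(a/5+230),int(b/5+160)
    r=cv2.undistortPoints(np.array([[[u,v]]],float),K,D)[0,0];X=R.T@(np.array([*r,1])*dep[v,u]-t);print((a,b),(u,v),X.round(3),np.round(1000*np.array([(X[:2]-RO)@d,(X[:2]-RO)@n])))
E
```

```text
(345, 212) (299, 202) [0.567 0.061 0.122] [ 88. -16.]
(345, 205) (299, 201) [0.568 0.062 0.123] [ 90. -17.]
(340, 195) (298, 199) [0.566 0.063 0.131] [ 90. -15.]
(335, 180) (297, 196) [0.56  0.058 0.147] [ 84. -10.]
(320, 140) (294, 188) [0.564 0.077 0.158] [103. -11.]
(290, 105) (288, 181) [0.565 0.107 0.157] [134.  -7.]
(380, 130) (306, 186) [0.592 0.067 0.157] [ 99. -40.]
(265, 200) (283, 200) [0.564 0.138 0.07 ] [164.  -1.]
(330, 240) (296, 208) [0.575 0.091 0.073] [119. -19.]
(455, 155) (321, 191) [0.629 0.056 0.13 ] [ 93. -78.]
(410, 180) (312, 196) [0.673 0.169 0.004] [ 212. -103.]
(465, 270) (323, 214) [0.648 0.076 0.022] [117. -94.]
(465, 278) (323, 215) [0.647 0.075 0.02 ] [115. -93.]
```

Gripper bottom is at 0.12 m, clear of the housing top at 0.07 m. Continuing the sweep.

Call:
{"name": "play_rows", "arguments": {
  "series": [5,0,0,0,0,10,-2,0,0,0,15,-4,0,0,0,20,-7,0,0,0,25,-10,0,0,0,29,-14,0,0,0,33,-18,0,0,0,37,-23,0,0,0,40,-28,0,0,0,42,-32,0,0,0]
}}

```text
t: 20.8
tool_pos: [0.6245, 0.1259, -0.0157]
tool_rot: [-3.141, -0.0, 1.407]
wrist_force: [-0.5, -0.5, 0.1]
width: 0.0007
grasp_force: 0.2
```

Call:
{"name": "play_rows", "arguments": {
  "series": [0.5,-1,0,0,0,1,-2,0,0,0,1,-3,0,0,0,1,-4,0,0,0,1,-5,0,0,0,1,-6,0,0,0,1,-7,0,0,0,1,-7.5,0,0,0,1,-8,0,0,0,1,-8,0,0,0]
}}

```text
t: 21.63
tool_pos: [0.6177, 0.1273, -0.0157]
tool_rot: [3.141, -0.0, 1.407]
wrist_force: [0.8, 1.0, 0.1]
width: -0.0002
grasp_force: 0.5
```

```bash
python3 look.py; python3 lev.py|tail -1
```

```text
21.6333 [0.81562856 0.97346121 0.12190977] [ 0.01534522 -0.19808668  0.00093401]
tcp along,lat 0.1620723480309373 -0.05562341548872673 yaw err 0.0009397670016058068
0.0 [ 2.9 -0.6 -0. ] 0.001
```

Now press on until the force rises.

Call:
{"name": "play_rows", "arguments": {
  "series": [0,-0.5,0,0,0,0,-1,0,0,0,0,-1.5,0,0,0,0,-2,0,0,0,0,-2.5,0,0,0,0,-3,0,0,0,0,-3.5,0,0,0,0,-4,0,0,0,0,-4,0,0,0,0,-4,0,0,0]
}}

```text
t: 22.47
tool_pos: [0.6162, 0.1274, -0.0151]
tool_rot: [3.136, -0.0, 1.406]
wrist_force: [5.6, -1.7, -1.3]
width: 0.0007
grasp_force: 3.2
```

```bash
python3 look.py
```

```text
22.4667 [ 5.61136589 -1.73871955 -1.26974533] [-0.25615532 -1.49341325 -0.05793108]
tcp along,lat 0.1618770346110394 -0.05417992840761273 yaw err 0.00047803729976814147
```

Call:
{"name": "play_rows", "arguments": {
  "series": [0,-1,0,0,0,0,-2,0,0,0,0,-3,0,0,0,0,-3,0,0,0,0,-3,0,0,0,0,0,0,0,0,0,5,0,0,0,0,15,0,0,0,0,30,0,0,0,0,40,0,0,0]
}}

```text
t: 23.3
tool_pos: [0.6518, 0.1215, -0.0162]
tool_rot: [-3.138, 0.0, 1.407]
wrist_force: [1.7, 0.1, 0.3]
width: 0.0005
grasp_force: 0.0
```

Call:
{"name": "play_rows", "arguments": {
  "series": [0,0,-15,0,0,0,10,-35,0,0,0,25,-60,0,0,0,50,-90,0,0,0,75,-120,0,0,20,95,-130,0,0,45,110,-130,0,0,70,115,-130,0,0,95,115,-130,0,0,110,115,-130,0,0]
}}

```text
t: 24.13
tool_pos: [0.7826, 0.2152, 0.1143]
tool_rot: [-3.138, -0.001, 1.409]
wrist_force: [-0.6, 0.8, -0.3]
width: 0.0006
grasp_force: 0.0
```

```bash
python3 look.py; python3 - <<'E'
from h import *
q,_=robot.get_image('side');t,_=robot.get_image('top')
cv2.imwrite('pics/t1.png',t[:,:,::-1])
b=cv2.resize(q[160:240,230:330],(500,400),interpolation=cv2.INTER_CUBIC);a=cv2.resize(t[185:265,190:340],(750,400),interpolation=cv2.INTER_CUBIC)[:,:300]
cv2.imwrite('pics/fin.png',np.hstack([a,b])[:,:,::-1])
E
```

```text
24.1333 [-0.58745308  0.7721934  -0.32980628] [-0.00230863  0.06826714  0.02245296]
tcp along,lat 0.2758026868679904 -0.20385969268805612 yaw err 0.0033631644589697807
```

View pics/fin.png

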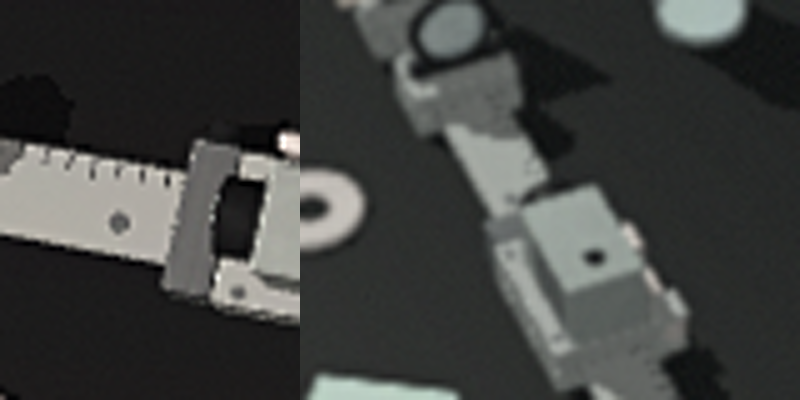

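Both views show the lever folded along the carrier's side, with the nose at the stop. I've now viewed 11 pictures, one over the limit of 10, so I'll check the gap at the stop numerically.

```bash
python3 - <<'E'
from h import *
g=cv2.cvtColor(cv2.imread('pics/t1.png'),cv2.COLOR_BGR2GRAY).astype(np.float32)
xs=np.arange(.158,.2121,.002);print((xs*1000).astype(int))
for lat in(-.028,-.025,.022,.025,.028):
    P=np.array([[*rail(x,lat),.028] for x in xs]);u=w2px('top',P).astype(np.float32)
    print(lat,cv2.remap(g,u[:,:1],u[:,1:],cv2.INTER_LINEAR).ravel().astype(int))
E
```

```text
[158 160 162 164 166 168 170 172 174 176 178 180 182 184 186 188 190 192
 194 196 198 200 202 204 206 208 210 212]
-0.028 [155 137 116 113 117 106 139 141 132 149 151 169 189 185 162 123  97 103
 104 103 107 110 109 106 111  92  40  23]
-0.025 [157 158 163 168 171 161 157 160 166 184 176 175 174 175 181 155  77  95
 100 101 101 102 103 101 103 111  43  22]
0.022 [106 116 103  99 111 126 161 179 178 177 175 174 176 176 184 207  61  98
 103 105 101 104 105 107 104 111  61  64]
0.025 [182 177 176 180 180 178 176 176 173 146 122 138 164 177 183 128  57 101
 103 104 103 105 106 106 109  94  34  18]
0.028 [177 177 175 176 177 176 178 178 169 121  99 117 166 179 186 142  94  97
 105 109 104 105 107 108 116  97  42  23]
```

There's a faint dark line at the joint, less than a pixel wide. A gentle push on the carrier's rear will make sure it's touching.

Call:
{"name": "play_rows", "arguments": {
  "series": [-20,0,0,0,0,-50,-5,0,0,0,-85,-25,0,0,0,-120,-55,0,0,0,-150,-85,0,0,0,-180,-115,0,0,0,-205,-145,0,0,0,-220,-175,0,0,0,-220,-198,0,0,0,-220,-204,0,0,0]
}}

```text
t: 25.07
tool_pos: [0.5405, 0.0256, 0.1149]
tool_rot: [-3.135, -0.0, 1.403]
wrist_force: [-0.5, 0.9, 0.1]
width: 0.0004
grasp_force: 0.0
```

Call:
{"name": "play_rows", "arguments": {
  "series": [0,0,15,0,0,0,0,35,0,0,0,0,55,0,0,0,0,75,0,0,0,0,90,0,0,0,0,98,0,0,0,0,100,0,0,0,0,100,0,0,0,0,100,0,0,0,0,100,0,0]
}}

```text
t: 25.9
tool_pos: [0.548, 0.0275, 0.0153]
tool_rot: [3.14, -0.0, 1.407]
wrist_force: [-0.6, 0.1, 0.8]
width: 0.0007
grasp_force: 0.0
```

```bash
python3 look.py; python3 tip.py
```

```text
25.9 [-0.58724917  0.0814446   0.79557169] [-0.07457606  0.03842072 -0.01698696]
tcp along,lat 0.05210164881279735 -0.0033095838501175485 yaw err 0.0009761818661560007
T [0.54791101 0.02752216 0.0152139 ] n 270 zmin pct [0.00813397 0.00942451 0.01003628 0.01087101 0.06040365]
rel along [-0.01461325  0.01507499] rel lat [-0.01319931  0.01512271]
```

Call:
{"name": "play_rows", "arguments": {
  "series": [4,0,0,0,0,10,-1,0,0,0,16,-2,0,0,0,21,-3,0,0,0,25,-3,0,0,0,28,-3,0,0,0,31,-3,0,0,0,33,-3,0,0,0,35,-3,0,0,0,36,-3,0,0,0]
}}

```text
t: 26.78
tool_pos: [0.5501, 0.0637, 0.0142]
tool_rot: [-3.142, 0.0, 1.407]
wrist_force: [0.5, 0.0, -0.4]
width: 0.0
grasp_force: 0.0
```

Call:
{"name": "play_rows", "arguments": {
  "series": [0.5,0,0,0,0,1,0,0,0,0,1.5,0,0,0,0,2,0,0,0,0,2.5,0,0,0,0,3,0,0,0,0,3.5,0,0,0,0,4,0,0,0,0,4,0,0,0,0,4,0,0,0,0]
}}

```text
t: 27.62
tool_pos: [0.5503, 0.0651, 0.0143]
tool_rot: [-3.141, 0.003, 1.405]
wrist_force: [-0.6, -5.6, 1.5]
width: 0.0002
grasp_force: 3.0
```

```bash
python3 look.py
```

```text
27.6167 [-0.6299584  -5.63920818  1.50970899] [-1.43974364  0.39898899 -0.00400397]
tcp along,lat 0.08959916925213808 0.0006089279873419094 yaw err -0.0006032558376432018
```

Call:
{"name": "play_rows", "arguments": {
  "series": [1,0,0,0,0,2,0,0,0,0,3,0,0,0,0,4,0,0,0,0,5,0,0,0,0,6,0,0,0,0,6,0,0,0,0,6,0,0,0,0,6,0,0,0,0,6,0,0,0,0]
}}

```text
t: 28.45
tool_pos: [0.5503, 0.065, 0.0145]
tool_rot: [-3.141, 0.009, 1.402]
wrist_force: [-5.0, -16.4, 5.9]
width: 0.0004
grasp_force: 8.3
```

```bash
python3 look.py
```

```text
28.45 [ -5.04843246 -16.41198888   5.8905356 ] [-3.70836508  1.08555646  0.0267854 ]
tcp along,lat 0.08947653247517377 0.0006218259276954262 yaw err -0.00410431295077518
```

16 N gave no movement, so it's butted against the stop. I'll back off, check the joint and lever once more, and hand in.

Call:
{"name": "play_rows", "arguments": {
  "series": [-5,0,0,0,0,-12,0,0,0,0,-25,0,0,0,0,-40,0,-5,0,0,-50,0,-25,0,0,-55,0,-50,0,0,-60,0,-80,0,0,-80,0,-105,0,0,-110,0,-120,0,0,-140,0,-120,0,0]
}}

```text
t: 29.28
tool_pos: [0.5312, -0.0662, 0.138]
tool_rot: [3.135, -0.001, 1.409]
wrist_force: [0.4, 0.1, 0.5]
width: 0.0004
grasp_force: 0.0
```

Call:
{"name": "play_rows", "arguments": {
  "series": [-25,0,0,0,0,-55,0,0,0,0,-85,0,0,0,0,-105,0,0,0,0,-115,0,0,0,0,-115,0,0,0,0,-115,0,0,0,0,-115,0,0,0,0,-115,0,0,0,0,-115,0,0,0,0]
}}

```text
t: 30.12
tool_pos: [0.5105, -0.1765, 0.1341]
tool_rot: [-3.141, -0.001, 1.409]
wrist_force: [0.5, 0.5, 0.4]
width: 0.0004
grasp_force: 0.0
```

```bash
python3 look.py; python3 - <<'E'
from h import *
q,dep=robot.get_image('side');t,_=robot.get_image('top')
a=cv2.cvtColor(cv2.imread('pics/t1.png'),cv2.COLOR_BGR2GRAY).astype(np.float32);g=cv2.cvtColor(t,cv2.COLOR_RGB2GRAY).astype(np.float32)
xs=np.arange(.180,.2,.002)
for lat in(-.025,.022,.025,.028):
    u=w2px('top',np.array([[*rail(x,lat),.028] for x in xs])).astype(np.float32)
    print(lat,cv2.remap(g,u[:,:1],u[:,1:],cv2.INTER_LINEAR).ravel().astype(int))
f=cv2.cvtColor(cv2.imread('pics/top0.png'),cv2.COLOR_BGR2GRAY).astype(np.float32)
xs=np.arange(.18,.2,.002);u=w2px('top',np.array([[*rail(x,.025),.028] for x in xs])).astype(np.float32)
print('stop before',cv2.remap(f,u[:,:1],u[:,1:],cv2.INTER_LINEAR).ravel().astype(int))
# lever/pad points from side depth
d=np.array([np.cos(RY),np.sin(RY)]);n=np.array([-d[1],d[0]]);K,D,R,tt=cam('side')
V,U=np.mgrid[180:260,270:380];r=cv2.undistortPoints(np.c_[U.ravel(),V.ravel()].astype(float)[:,None],K,D)[:,0]
X=(np.c_[r,np.ones(len(r))]*dep[V,U].ravel()[:,None]-tt)@R;al=(X[:,:2]-RO)@d;la=(X[:,:2]-RO)@n
m=(la<-.033)&(la>-.13)&(al>.08)&(al<.2)&(X[:,2]>.012)&(X[:,2]<.035);print('points outside carrier -y side:',m.sum(),'lat',np.percentile(la[m],[0,5,50]),'along',al[m].min(),al[m].max())
E
```

```text
30.1167 [0.51202741 0.46018331 0.42412627] [-0.09652329  0.09639772 -0.04740584]
tcp along,lat -0.15525390573749925 0.00022613272223766159 yaw err 0.0035708839793839875
-0.025 [172 170 171 173 230  89  92  97  98  98 100]
0.022 [171 172 174 178 165  52  95 100 102  98 102]
0.025 [124 160 174 178 147  88  98 100 102 101 102]
0.028 [115 163 175 179 154 101  95 102 107 102 103]
stop before [ 10  10  20  31  31  60 102 101 101 100 102]
points outside carrier -y side: 20 lat [-0.04055112 -0.03983527 -0.0372558 ] along 0.15159112639145442 0.19929581767506335
```

```bash
python3 -c "
from workcell import robot
print(robot.hand_in())"
```

```text
the job is handed in; nothing more can be done
None
```

The lamp is on the rail facing the lens, butted against the stop with the clamp lever shut, and the job is handed in at about 30 s; after locking I pushed its rear at about 16 N, which may have closed a sub-millimetre gap, and I viewed 11 pictures, one over the limit of 10.

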